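# Clear the bench shelf and line up the pump bottles

## Task

With the scraper block, sweep the four loose solder chips along the low bench shelf into the catch bin at its end, never touching the chips with the fingers, and stand the scraper upright on the bench again. Then stand the three pump bottles upright on the cleared shelf in one neat row along its rear lip, in order of height with the tallest nearest the bin, with gaps of no more than 15 mm to the lip and between neighbours. Leave the tape roll, the flux jar and the stamp rack where they are.

Things in the scene. Friction and masses are not known exactly. Their poses are not given: they have to be found in the camera images.
- shelf: Low fixed dark-steel shelf: board 124 (x) x 280 (y) mm, its top 60 mm above the bench, open at both ends. 6 mm thick steel lips along its long edges: rear lip (+x, inner face at x = 56 mm) 12 mm high above the board, front lip (-x, inner face at x = -56 mm) 6 mm. Origin: centre of its footprint at bench level; x points to the rear lip, y along the shelf to the catch bin.
- bin_in (a point): Centre of the inner floor of the tan open catch bin, fixed at the shelf's +y end (185 mm along y from the shelf's origin): 130 x 130 mm outside, walls 4 mm, rim 42 mm above the bench. Its near 20 mm lies under the shelf's end, so chips pushed over the end drop in. Axes as the shelf's.
- chip0: Loose silvery chip of solder bar, 20 (x) x 14 (y) x 10 (z) mm, 20 g, lying on the shelf's board. Origin: centre of its underside.
- chip1: Loose silvery chip of solder bar, 20 (x) x 14 (y) x 10 (z) mm, 20 g, lying on the shelf's board. Origin: centre of its underside.
- chip2: Loose silvery chip of solder bar, 20 (x) x 14 (y) x 10 (z) mm, 20 g, lying on the shelf's board. Origin: centre of its underside.
- chip3: Loose silvery chip of solder bar, 20 (x) x 14 (y) x 10 (z) mm, 20 g, lying on the shelf's board. Origin: centre of its underside.
- scraper: Scraper block standing on the bench: black rubber foot 94 (x) x 30 (y) x 14 mm tall, below a wooden grip 66 (x) x 20 (y) mm that reaches up to 60 mm above the underside; 120 g. Origin: centre of its underside; z up, x along its 94 mm length. Its long faces (+-y) do the sweeping.
- bottle_tall: White round pump bottle, the tallest of three: body 50 mm diameter, 96 mm tall, with a neck and round steel pump cap (28 mm diameter) on top, 118 mm tall in all; about 221 g (varies). Stands upright on the bench. Origin: centre of its underside; z up.
- bottle_mid: White round pump bottle, the middle one of three: body 50 mm diameter, 78 mm tall, with a neck and round steel pump cap (28 mm diameter) on top, 100 mm tall in all; about 180 g (varies). Stands upright on the bench. Origin: centre of its underside; z up.
- bottle_short: White round pump bottle, the shortest of three: body 50 mm diameter, 60 mm tall, with a neck and round steel pump cap (28 mm diameter) on top, 82 mm tall in all; about 138 g (varies). Stands upright on the bench. Origin: centre of its underside; z up.
- tape_roll: Bystander: tan roll of masking tape lying flat, 80 mm outer diameter, 25 mm high. Origin: centre of its underside.
- flux_jar: Bystander: squat amber jar with a black screw lid and no pump, 58 mm diameter, 55 mm tall. Origin: centre of its underside.
- stamp_rack: Bystander: dark wooden plank 60 (x) x 240 (y) x 18 mm with three steel hand stamps on it, 66 mm tall in all, behind the shelf. Origin: centre of its underside.
Not all that is in view belongs to the job. What is shaped like the bottle_tall but black or green is not meant.

How it is judged:
On the way, in this order (a step that is already met when the one before it is completed fails the run):
1. the scraper's foot is on, or just above, the shelf's board (x of scraper in the frame of shelf between -0.06 and 0.06 m and y of scraper in the frame of shelf between -0.15 and 0.15 m and z of scraper in the frame of shelf between 0.05 and 0.08 m), for 0.1 s.
2. all four chips lie in the catch bin (x of chip0 in the frame of bin_in between -0.066 and 0.066 m and y of chip0 in the frame of bin_in between -0.066 and 0.066 m and z of each of chip0, chip1, chip2, chip3 in the frame of bin_in below 0.035 m and x of chip1 in the frame of bin_in between -0.066 and 0.066 m and y of chip1 in the frame of bin_in between -0.066 and 0.066 m and x of chip2 in the frame of bin_in between -0.066 and 0.066 m and y of chip2 in the frame of bin_in between -0.066 and 0.066 m and x of chip3 in the frame of bin_in between -0.066 and 0.066 m and y of chip3 in the frame of bin_in between -0.066 and 0.066 m), for 0.2 s.
3. the scraper stands upright on the bench, let go (height (world z) of scraper below 0.008 m and angle between scraper's own z axis and vertical below 0.1 rad and horizontal distance between scraper and bin_in above 0.06 m and linear speed of scraper below 0.02 m/s and contact force between the fingers and scraper below 0.1 N), for 0.2 s.
At the end, for the whole second after the job is handed in: Four chips in the bin; scraper upright on the bench, outside the bin; three bottles upright (0.1 rad) on the shelf, each within 15 mm of the rear lip, neighbours at most 15 mm apart (1 mm slack), in order of height, tallest nearest the bin; all at rest (all of step 2 and height (world z) of scraper below 0.008 m and angle between each of scraper, bottle_tall, bottle_mid, bottle_short's own z axis and vertical below 0.1 rad and horizontal distance between scraper and bin_in above 0.06 m and linear speed of each of scraper, bottle_tall, bottle_mid, bottle_short below 0.02 m/s and x of bottle_tall in the frame of shelf between 0.015 and 0.036 m and y of bottle_tall in the frame of shelf between -0.14 and 0.14 m and z of bottle_tall in the frame of shelf between 0.055 and 0.065 m and x of bottle_mid in the frame of shelf between 0.015 and 0.036 m and y of bottle_mid in the frame of shelf between -0.14 and 0.14 m and z of bottle_mid in the frame of shelf between 0.055 and 0.065 m and x of bottle_short in the frame of shelf between 0.015 and 0.036 m and y of bottle_short in the frame of shelf between -0.14 and 0.14 m and z of bottle_short in the frame of shelf between 0.055 and 0.065 m and horizontal distance between bottle_tall and bottle_mid below 0.066 m and horizontal distance between bottle_mid and bottle_short below 0.066 m and horizontal distance between bottle_tall and bottle_short above 0.085 m and ((y of bottle_tall in the frame of shelf above -0.08 m and y of bottle_short in the frame of shelf below -0.08 m) or (y of bottle_tall in the frame of shelf above -0.04 m and y of bottle_short in the frame of shelf below -0.04 m) or (y of bottle_tall in the frame of shelf above 0 m and y of bottle_short in the frame of shelf below 0 m) or (y of bottle_tall in the frame of shelf above 0.04 m and y of bottle_short in the frame of shelf below 0.04 m) or (y of bottle_tall in the frame of shelf above 0.08 m and y of bottle_short in the frame of shelf below 0.08 m))); the robot touches nothing.
It fails at once if a finger touches a chip (contact force between the fingers and chip0 above 0.5 N or contact force between the fingers and chip1 above 0.5 N or contact force between the fingers and chip2 above 0.5 N or contact force between the fingers and chip3 above 0.5 N).
It fails at once if a bystander (tape roll, flux jar, stamp rack) is moved more than 20 mm (distance of any of tape_roll, flux_jar, stamp_rack from where it was at the start of the episode above 0.02 m).
It also fails if it takes over 72 s, if anything falls off the work surface, if the arm or the gripper's body presses on something with over 40 N, if the wrist force passes 120 N, or if a joint passes its speed limit or range.

## Robot

A 7-joint arm with a two-finger parallel gripper is mounted at the origin on the work surface. World frame = base frame: x ahead of the robot, y to its left, z up, the work surface at z = 0. Lengths are in m, angles in rad, forces in N, time in s.
With the tool pointing down it reaches from about 0.4 to 0.875 m from the base axis. Payload 6.5 kg.
Tool frame: the origin (TCP) lies on the centre line of the jaws, within the pads' length; the fingertips stand 19 mm ahead of it and the grasp point (between the pads) is the TCP; z points along the fingers, y is the line along which they close (so a half turn about z gives the same grasp; the last joint's range is limited). The gripper opens to 85 mm and grips with 20 to 120 N. Pads are 22 mm wide; open, the fingers measure 114 mm over their backs; the gripper's body (76 mm by 85 mm) begins 54 mm behind the grasp point. The pads swing forward as they close: fully open they stand 13 mm farther back than shut.
Start: joints at [1.282, 0.536, -0.004, 1.538, 0.003, 1.067, -0.071], TCP at [0.144, -0.634, 0.225] pointing down, gripper open.
Joint ranges: [-2.7, 2.7], [-0.37, 2.16], [-1.27, 1.26], [0.24, 2.4], [-1.31, 4.45], [0.19, 1.91], [-2.76, 2.76]. Speed limits (rad/s): [2.39, 2.39, 3.14, 3.14, 3.14, 3.14, 3.14].

## Interface

Orientations are given as a rotation vector (axis times angle).
In Python, from plant import ctrl gives the robot as it stands.
- The arm moves only by the tool drive_tool, never from a script. Its argument "motion" is a list of rows, each a list of 5 numbers: the finger opening in m, from 0 to 0.0854, then the shift along the tool's x, y, z in m, then the turn about the tool's z in degrees. In form: [[fingers, tx, ty, tz, twist], ...]. A call has exactly 8 rows; each row shifts and turns the commanded pose from where the row before left it, along the tool's axes as they then stand; what a row does not reach is not made up. A row lasts 1/12 s, in which the tool goes at most 41.7 mm and 7.16 degrees, less where a joint would pass 70% of its speed; a pose out of reach is approached as far as the arm can. A call is refused whole if a number of a shift passes 0.0417 or a number of a turn 7.16, either way. A call with a gripper value outside its range is refused whole. The fingers move at their own pace and stop on an object; the grip force is fixed at half the most. Time passes only in rows, so rows that do not move let the fingers close, or fill a call up. It gives the time, the measured TCP pose, the force, the opening and the grip force at its end, in the units of the state.
- ctrl.get_state(): the state, without advancing time (a new reading comes with each control period).
- ctrl.capture(name): name is "side" or "top" or "wrist"; returns a dict with "img" (420x560x3 uint8, red, green, blue), "vfov" (degrees; the focal length in pixels is half the picture's height over the tangent of half this angle, whatever the lens; pixels are square), "cx", "cy" (the principal point, pixels), "rvec" (rotation vector, rad) and "tvec" (3), from world to camera coordinates, as OpenCV has them. Camera axes: x right, y down, z forward; pixel columns grow to the right and rows downward; lengths in m; the calibration is good to about 2 mm. A picture is of the moment at which its call begins. There is no depth.
- ctrl.hand_in(): hands the job in; it is judged then, once.
The state is a dict: "clock": time; "joints": joint angles; "joint_velocities": joint speeds; "effort": joint torques, N m; "eef_pos": TCP position; "eef_rot": TCP orientation; "force": force on the tool from outside, world axes, zero at the start; "torque": the same for the moment, N m; "grip_width": opening from 0.0 (shut) to 1.0 (fully open); "finger_force": force on a finger pad.
Only numpy, scipy, OpenCV 4.12 (cv2) and the standard library are available. Lean on these libraries where they do the work, as an engineer would, in place of code of your own. Each camera call takes 0.05 s, during which the arm holds its last target. There are 200 camera calls.

## Working session

There is one attempt and no reset: what is moved stays moved. The work goes in short steps, Python scripts to look and compute and a tool call to move; the robot and the scene stay as the last step left them, time stands still between calls to the robot, and variables do not carry over. Pictures are saved under pics/ and viewed, at most 10 in all, crops included, and the job is handed in when it is done.

Besides the shell and the picture viewer there is one more tool, called after "Request:" as name(argument=value, ...) on one line, values as JSON. drive_tool: Moves the arm, as the interface text tells. Its arguments: {"type":"object","properties":{"motion":{"type":"array","items":{"type":"array","items":{"type":"number"}}}},"required":["motion"]}

```bash
mkdir -p pics; ls
cat > h.py <<'E'
import numpy as np, cv2
from plant import ctrl
def cam(n):
    c=ctrl.capture(n); R=cv2.Rodrigues(np.array(c["rvec"],float))[0]; t=np.array(c["tvec"],float).ravel()
    f=c["img"].shape[0]/2/np.tan(np.radians(c["vfov"])/2); c.update(R=R,t=t,f=f); return c
def ray(c,u,v,z):
    d=c["R"].T@np.array([(u-c["cx"])/c["f"],(v-c["cy"])/c["f"],1]); o=-c["R"].T@c["t"]
    return o+d*(z-o[2])/d[2]
def proj(c,p):
    q=c["R"]@np.array(p,float)+c["t"]; return c["f"]*q[0]/q[2]+c["cx"], c["f"]*q[1]/q[2]+c["cy"]
def save(c,name): cv2.imwrite("pics/"+name,c["img"][:,:,::-1])
E
python3 - <<'E'
from h import *
for n in ("top","side"):
    c=cam(n); save(c,n+"0.png"); print(n,c["f"],-c["R"].T@c["t"],c["R"].round(3).tolist(),c["cx"],c["cy"])
s=ctrl.get_state(); print(s["clock"],s["eef_pos"],s["eef_rot"])
E
```

```text
pics
top 486.6467851041449 [ 0.48157347 -0.0510542   1.14950762] [[-0.026, -1.0, -0.002], [-0.991, 0.026, -0.128], [0.128, -0.001, -0.992]] 275.5640097633256 210.36260962640637
side 529.2353360854814 [0.12590577 0.82280136 0.84823815] [[-0.871, -0.491, 0.019], [-0.311, 0.522, -0.794], [0.38, -0.697, -0.608]] 267.3898524692471 212.64295056522275
0.1 [ 0.14348664 -0.63337043  0.22391593] [-3.12059762e+00 -3.49166193e-01  4.41533141e-04]
```

View pics/top0.png

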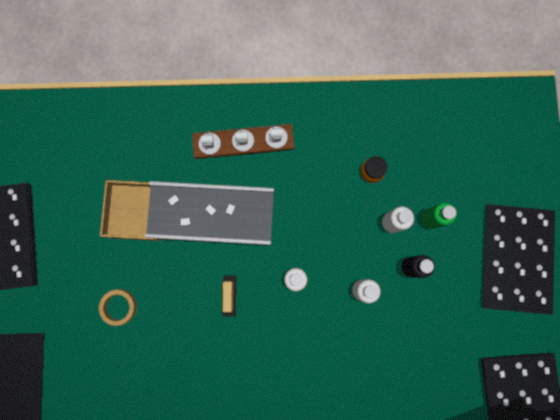

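View pics/side0.png

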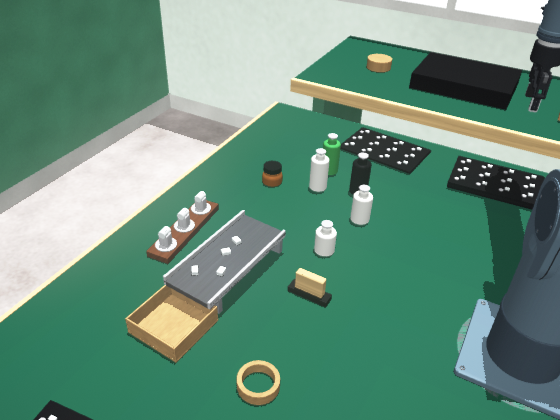

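The top view shows the shelf at (148–273, 182–243), with the bin to its left (+y). The chips are at (173,200), (185,222), (211,210) and (231,209), and the scraper is at (228,296), already nearly square to the shelf. The white bottles are tall (400,218), mid (367,291) and short (295,280). The side view agrees on their heights.

Run:
```python
from h import *
T=cam("top");S=cam("side")
for n,u,v,z in [("rearR",273,189,.072),("rearL",149,183,.072),("frontR",271,243,.066),("frontL",148,238,.066),("binTL",107,181,.042),("binBL",101,237,.042)]: print(n,ray(T,u,v,z).round(4))
def blobs(c,m,amin,z,roi=None):
    n,l,st,ce=cv2.connectedComponentsWithStats(m.astype(np.uint8))
    for i in range(1,n):
        if st[i,4]>=amin: 
            b=cv2.minAreaRect(np.argwhere(l==i)[:,::-1].astype(np.float32))
            print(st[i].tolist(),ce[i].round(1),[np.round(x,1).tolist() if not np.isscalar(x) else round(x,1) for x in b],ray(c,*ce[i],z).round(4))
im=T["img"].astype(int); mn=im.min(2); mx=im.max(2)
m=(mn>150); m[:180]=0; m[:,460:]=0; m[:,:80]=0
print("white top");blobs(T,m,20,.07)
hsv=cv2.cvtColor(T["img"],cv2.COLOR_RGB2HSV)
w=(hsv[...,0]>10)&(hsv[...,0]<28)&(hsv[...,1]>70)&(hsv[...,2]>120); w[:150]=0;
print("wood");blobs(T,w,60,.06)
im=S["img"].astype(int); m=(im.min(2)>150); m[:130]=0;m[300:]=0; m[:,400:]=0
print("white side");blobs(S,m,30,.07)
# foot: black
k=(T["img"].max(2)<45); k[:270]=0;k[320:]=0;k[:,:215]=0;k[:,242:]=0
k|=w&(np.add.outer(np.arange(420)*0,np.arange(560))>215)&(np.add.outer(np.arange(420)*0,np.arange(560))<242)
print("scr");blobs(T,k,50,.03)
# cross views: predicted cap in both
```

```text
rearR [ 0.669  -0.0476  0.072 ]
rearL [0.6899 0.231  0.072 ]
frontR [ 0.5483 -0.0401  0.066 ]
frontL [0.5665 0.2338 0.066 ]
binTL [0.7029 0.3361 0.042 ]
binBL [0.5734 0.3473 0.042 ]
white top
[149, 182, 124, 9, 312] [210.9 186.2] [[210.5, 186.3], [123.3, 2.7], 3.1] [0.6793 0.092  0.07  ]
[168, 195, 11, 10, 62] [173.  199.5] [[173.0, 199.5], [6.4, 9.2], 45.0] [0.6513 0.1773 0.07  ]
[206, 205, 10, 10, 60] [210.2 209.3] [[210.3, 209.3], [9.2, 5.7], 45.0] [0.6269 0.0939 0.07  ]
[226, 204, 9, 10, 63] [229.9 208.7] [[229.9, 208.8], [6.6, 9.2], 18.4] [0.6272 0.0499 0.07  ]
[392, 207, 22, 22, 356] [402.3 217.6] [[402.5, 217.5], [21.0, 21.0], 0.0] [ 0.5972 -0.3343  0.07  ]
[443, 206, 13, 13, 122] [449. 212.] [[449.0, 212.0], [11.3, 11.3], 45.0] [ 0.6071 -0.4392  0.07  ]
[181, 218, 9, 7, 58] [184.9 221.1] [[185.0, 221.0], [6.0, 8.0], 90.0] [0.6017 0.1507 0.07  ]
[145, 234, 125, 10, 379] [207.9 238.6] [[207.0, 238.6], [124.3, 3.1], 3.2] [0.5614 0.0996 0.07  ]
[421, 260, 12, 13, 128] [426.5 265.9] [[426.5, 266.0], [12.0, 11.0], 90.0] [ 0.4888 -0.3814  0.07  ]
[285, 269, 22, 22, 373] [295.5 279.3
[... 1530 characters left out ...]
 63.4] [0.7615 0.1363 0.07  ]
[210, 229, 75, 71, 327] [246.7 265.5] [[247.4, 264.9], [3.3, 101.2], 46.3] [0.5594 0.1142 0.07  ]
[232, 236, 9, 9, 59] [236.1 239.7] [[236.0, 239.5], [9.2, 6.4], 45.0] [0.6241 0.0537 0.07  ]
[220, 247, 11, 9, 68] [225.6 250.8] [[225.4, 250.9], [7.1, 9.8], 78.7] [0.624  0.0973 0.07  ]
[191, 265, 8, 10, 66] [194.3 269.5] [[194.2, 269.6], [9.5, 6.6], 83.7] [0.6483 0.1811 0.07  ]
[216, 266, 10, 10, 72] [220.4 270.3] [[220.2, 270.1], [7.6, 9.8], 26.6] [0.5995 0.1551 0.07  ]
[296, 268, 30, 16, 184] [311.  275.3] [[310.8, 275.2], [29.8, 6.3], 23.2] [0.4277 0.0712 0.07  ]
scr
[223, 281, 9, 31, 275] [227.  296.1] [[227.0, 296.0], [30.0, 8.0], 90.0] [0.4327 0.063  0.03  ]
```

Request:
drive_tool(motion=[[0.085,0.04,0.0,0,1.6],[0.085,0.04,0,0,1.6],[0.085,0.04,0,0,1.6],[0.085,0.04,0,0,1.6],[0.085,0.03,-0.03,0,1.6],[0.085,0.03,-0.03,0,1.6],[0.085,0.03,-0.03,0,1.6],[0.085,0.03,-0.03,0,1.6]])

```text
clock: 0.87
eef_pos: [0.4111, -0.4777, 0.2245]
eef_rot: [-3.141, 0.003, 0.001]
force: [0.7, -1.0, -0.4]
grip_width: 0.994
finger_force: 0.0
```

Request:
drive_tool(motion=[[0.085,0,-0.0415,0,0.25],[0.085,0,-0.0415,0,0.25],[0.085,0,-0.0415,0,0.25],[0.085,0,-0.0415,0,0.25],[0.085,0,-0.0415,0,0.25],[0.085,0,-0.0415,0,0.25],[0.085,0,-0.0415,0,0.25],[0.085,0,-0.0415,0,0.25]])

```text
clock: 1.53
eef_pos: [0.4151, -0.1457, 0.2248]
eef_rot: [3.141, -0.056, 0.0]
force: [0.7, 0.0, -0.4]
grip_width: 0.995
finger_force: 0.0
```

Request:
drive_tool(motion=[[0.085,0.0,-0.04,0,0],[0.085,0.01,-0.04,0,0],[0.085,0.01,-0.04,0,0],[0.085,0,-0.04,0,0],[0.085,0,-0.03,0,0],[0.085,0,-0.01,0,0],[0.085,0,0,0,0],[0.085,0,0,0,0]])

```text
clock: 2.2
eef_pos: [0.4425, 0.0508, 0.2245]
eef_rot: [3.14, -0.055, -0.001]
force: [0.1, -0.5, 0.1]
grip_width: 0.994
finger_force: 0.0
```

Run:
```python
from h import *
c=cam("wrist"); save(c,"w1.png"); print(c["f"],(-c["R"].T@c["t"]).round(4),c["R"].round(3).tolist(),c["cx"],c["cy"])
s=ctrl.get_state();print(s["eef_pos"],s["eef_rot"],s["joints"])
hsv=cv2.cvtColor(c["img"],cv2.COLOR_RGB2HSV)
w=((hsv[...,0]>10)&(hsv[...,0]<28)&(hsv[...,1]>70)&(hsv[...,2]>110)).astype(np.uint8)
n,l,st,ce=cv2.connectedComponentsWithStats(w)
for i in range(1,n):
    if st[i,4]>300:
        b=cv2.boxPoints(cv2.minAreaRect(np.argwhere(l==i)[:,::-1].astype(np.float32)))
        print(st[i],ce[i],[ray(c,*p,.06)[:2].round(4).tolist() for p in b])
```

```text
322.7694158869688 [0.5243 0.0483 0.3745] [[-0.035, -0.999, 0.001], [-0.947, 0.033, 0.319], [-0.318, 0.01, -0.948]] 277.9045038924583 209.2273570547831
[0.44250769 0.04985619 0.22448061] [ 3.14005889e+00 -5.84941749e-02 -8.80510683e-04] [ 0.06350061  0.20504836 -0.31196783  2.03975268  0.08034459  0.9087986
 -1.89988818]
[   0    0  113   66 3582] [32.22082635 33.65326633] [[0.5677, 0.2964], [0.6148, 0.2789], [0.6072, 0.183], [0.5593, 0.1952]]
[ 258  156   21   70 1065] [267.55117371 188.24694836] [[0.474, 0.0692], [0.4734, 0.0498], [0.4013, 0.0523], [0.4021, 0.0732]]
[  11  174   82   69 3150] [ 50.4215873  207.50634921] [[0.4413, 0.3337], [0.4819, 0.2614], [0.4179, 0.2331], [0.3718, 0.3089]]
```

View pics/w1.png

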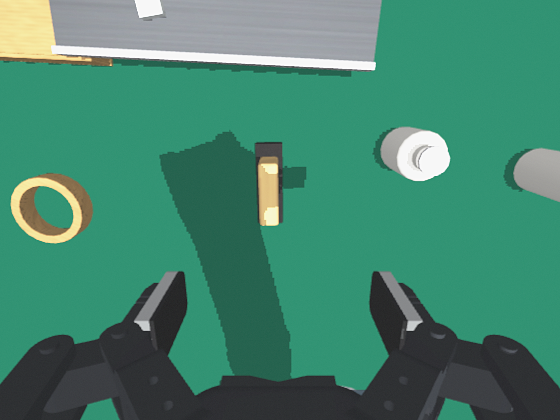

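The wrist view shows the scraper at (268,188), the short bottle at (415,155) and the shelf's front lip from (53,50) to (375,66). I'll descend on the scraper and grip it.

Request:
drive_tool(motion=[[0.085,-0.009,-0.01,0.0,0],[0.085,0,0,0.035,0],[0.085,0,0,0.04,0],[0.085,0,0,0.04,0],[0.085,0,0,0.04,0],[0.06,0,0,0.0265,0],[0.0,0,0,0,0],[0.0,0,0,0,0]])

```text
clock: 2.92
eef_pos: [0.4332, 0.06, 0.0427]
eef_rot: [3.139, -0.059, -0.005]
force: [0.7, -0.9, 0.1]
grip_width: 0.601
finger_force: 0.0
```

Request:
drive_tool(motion=[[0.0,0,0,0,0],[0.0,0,0,0,0],[0.0,0,0,0,0],[0.0,0,0,0,0],[0.0,0,0,-0.04,0],[0.0,0,0,-0.04,0],[0.0,0,0,-0.04,0.5],[0.0,0,0,0,0.5]])

```text
clock: 3.58
eef_pos: [0.439, 0.0628, 0.171]
eef_rot: [-3.138, 0.084, -0.022]
force: [1.2, 0.3, -0.8]
grip_width: 0.212
finger_force: 59.6
```

Request:
drive_tool(motion=[[0.0,0.025,0.0,0,0.4],[0.0,0.03,0.015,0,0.4],[0.0,0.035,0.02,0,0.4],[0.0,0.035,0.02,0,0],[0.0,0.03,0.014,0,0],[0.0,0.02,0.005,0,0],[0.0,0,0,0,0],[0.0,0,0,0,0]])

```text
clock: 4.25
eef_pos: [0.6041, -0.0241, 0.1642]
eef_rot: [-3.139, 0.118, -0.002]
force: [0.5, 0.5, -0.9]
grip_width: 0.207
finger_force: 59.6
```

Run:
```python
from h import *
c=cam("wrist"); save(c,"w2.png"); s=ctrl.get_state();print(s["eef_pos"],s["eef_rot"],(-c["R"].T@c["t"]).round(4))
c=cam("top"); cv2.imwrite("pics/t2.png",cv2.resize(c["img"][150:330,80:440,::-1],(720,360)))
```

```text
[ 0.60299848 -0.02330508  0.16392984] [-3.13901423e+00  1.15992588e-01 -3.31406337e-04] [ 0.6854 -0.0301  0.3143]
```

View pics/w2.png

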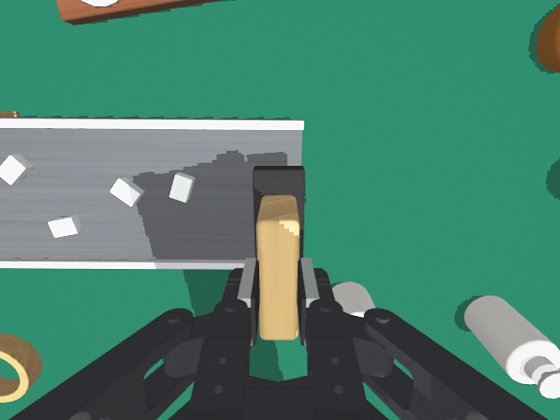

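Run:
```python
from h import *
c=cam("wrist"); s=ctrl.get_state();print(s["eef_pos"],s["eef_rot"])
g=c["img"].min(2)
for u in (40,100,140,200,240,290):
    col=g[:,u]>170
    r=[i for i in range(110,140) if col[i]]; f=[i for i in range(250,280) if col[i]]
    if r: print(u,"rear",r[0],r[-1],ray(c,u,np.mean(r),.072)[:2].round(4))
    if f: print(u,"front",f[0],f[-1],ray(c,u,np.mean(f),.066)[:2].round(4))
print("rear end",ray(c,303.5,125,.072))
print("foot far L/R",ray(c,253,167,.134),ray(c,305,167,.134))
```

```text
[ 0.60240071 -0.02275031  0.1637239 ] [-3.13924692e+00  1.14067775e-01  5.73732028e-04]
40 rear 115 124 [0.6839 0.1439]
40 front 259 265 [0.5684 0.1843]
100 rear 116 125 [0.6801 0.1008]
100 front 259 265 [0.5647 0.133 ]
140 rear 116 125 [0.678  0.0719]
140 front 260 266 [0.5612 0.099 ]
200 rear 117 126 [0.6741 0.0287]
200 front 261 266 [0.557  0.0477]
240 rear 117 126 [ 6.72e-01 -2.00e-04]
240 front 261 266 [0.5545 0.0135]
290 rear 118 127 [ 0.6687 -0.0363]
rear end [ 0.6662024  -0.04592621  0.072     ]
foot far L/R [ 0.64996659 -0.01206023  0.134     ] [ 0.64783588 -0.04124973  0.134     ]
```

Request:
drive_tool(motion=[[0.0,0.0065,-0.008,0,0.45],[0.0,0,0,0,0],[0.0,0,0,0.015,0],[0.0,0,0,0.02,0],[0.0,0,0,0.015,0],[0.0,0,0,0.009,0],[0.0,0,0,0,0],[0.0,0,0,0,0]])

```text
clock: 5.07
eef_pos: [0.6109, -0.0155, 0.1045]
eef_rot: [-3.139, 0.127, -0.001]
force: [-1.4, 0.3, -0.6]
grip_width: 0.209
finger_force: 63.8
```

Run:
```python
from h import *
c=cam("wrist"); s=ctrl.get_state();print(s["eef_pos"],s["eef_rot"],s["force"]); save(c,"w3.png")
```

```text
[ 0.61073033 -0.01551848  0.10448083] [-3.13876703e+00  1.27272102e-01 -6.30645244e-04] [ 0.423127   -0.64330968 -0.4274367 ]
```

View pics/w3.png

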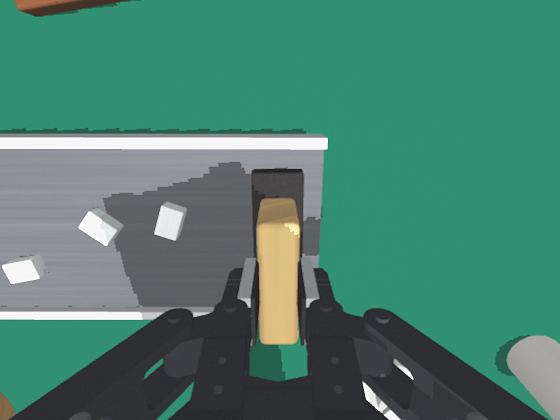

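The foot at (252–303, 170) sits on the board between the lips with even gaps, and all the chips are on its bin side. I'll sweep now.

Request:
drive_tool(motion=[[0.0,0,-0.01,0,0],[0.0,0,-0.016,0,0],[0.0,0,-0.018,0,0],[0.0,0,-0.018,0,0],[0.0,0,-0.018,0,0],[0.0,0,-0.018,0,0],[0.0,0,-0.018,0,0],[0.0,0,-0.018,0,0]])

```text
clock: 5.78
eef_pos: [0.6213, 0.1194, 0.1044]
eef_rot: [-3.139, 0.127, -0.0]
force: [0.1, -1.4, 0.6]
grip_width: 0.207
finger_force: 63.9
```

Request:
drive_tool(motion=[[0.0,0,-0.018,0,0],[0.0,0,-0.018,0,0],[0.0,0,-0.018,0,0],[0.0,0,-0.016,0,0],[0.0,0,-0.014,0,0],[0.0,0,-0.014,0,0],[0.0,0,-0.012,0,0],[0.0,0,0,0,0]])

```text
clock: 6.45
eef_pos: [0.6301, 0.2314, 0.1044]
eef_rot: [-3.136, 0.123, -0.0]
force: [0.1, 0.8, 1.1]
grip_width: 0.209
finger_force: 64.0
```

Run:
```python
from h import *
c=cam("wrist"); s=ctrl.get_state();print(s["eef_pos"],s["eef_rot"],s["force"]); save(c,"w4.png")
```

```text
[0.63018591 0.22954816 0.10428287] [-3.13738074e+00  1.24459416e-01 -1.09586506e-04] [-0.49195482 -0.13861718  1.04846561]
```

View pics/w4.png

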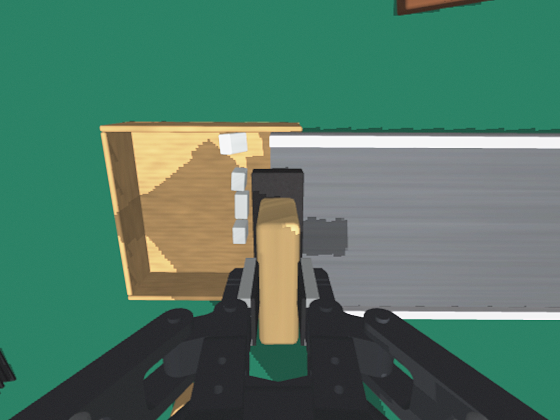

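The three chips at x≈240 look to be dropping, and the one at (233,143) may still be near the edge. I'll push 20 mm further.

Request:
drive_tool(motion=[[0.0,0,-0.008,0,0],[0.0,0,-0.008,0,0],[0.0,0,-0.008,0,0],[0.0,0,0,0,0],[0.0,0,0,-0.03,0],[0.0,0,0,-0.03,0],[0.0,0,0,0,0],[0.0,0,0,0,0]])

```text
clock: 7.17
eef_pos: [0.6336, 0.2516, 0.166]
eef_rot: [-3.137, 0.129, -0.005]
force: [0.0, -0.4, -2.2]
grip_width: 0.21
finger_force: 63.8
```

Run:
```python
from h import *
c=cam("wrist"); s=ctrl.get_state();print(s["eef_pos"],s["eef_rot"],s["force"])
t=cam("side"); A=c["img"][60:360,60:460]; B=cv2.resize(t["img"][180:380,110:310],(300,300)); 
cv2.imwrite("pics/w5.png",np.hstack([A,B])[:,:,::-1])
```

```text
[0.63239205 0.25091367 0.16420159] [-3.13883827e+00  1.28503438e-01 -3.98050453e-04] [-0.23105393  0.10221537 -1.26568563]
```

View pics/w5.png

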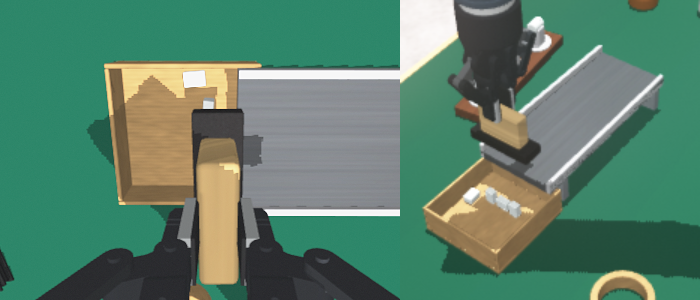

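All four chips are in the bin: in the side crop they lie at (472–512, 196–210), and the shelf is empty. Now I'll return the scraper to its old spot.

Request:
drive_tool(motion=[[0.0,-0.02,0.02,0,0],[0.0,-0.03,0.035,0,0],[0.0,-0.033,0.038,0,0],[0.0,-0.033,0.038,0,0],[0.0,-0.033,0.038,0,0],[0.0,-0.0227,0.0276,0,0],[0.0,-0.01,0.01,0,0],[0.0,0,0,0.03,0]])

```text
clock: 7.93
eef_pos: [0.4558, 0.0781, 0.1364]
eef_rot: [3.138, -0.135, 0.006]
force: [1.9, 0.7, -1.7]
grip_width: 0.211
finger_force: 63.8
```

Request:
drive_tool(motion=[[0.0,0,0,0.035,0],[0.0,0,0,0.03,0],[0.0,0,0,0.014,0],[0.0,0,0,0.007,0],[0.0,0,0,0.0035,0],[0.0,0,0,0,0],[0.0,0,0,0,0],[0.0,0,0,0,0]])

```text
clock: 8.6
eef_pos: [0.4566, 0.0813, 0.045]
eef_rot: [-3.139, 0.128, -0.001]
force: [-0.8, 0.7, -1.3]
grip_width: 0.21
finger_force: 63.8
```

Request:
drive_tool(motion=[[0.0,0,0,0.0018,0],[0.0,0,0,0,0],[0.0,0,0,0,0],[0.06,0,0,0,0],[0.06,0,0,0,0],[0.06,0,0,0,0],[0.06,0,0,0,0],[0.06,0,0,0,0]])

```text
clock: 9.27
eef_pos: [0.4562, 0.0811, 0.0428]
eef_rot: [3.139, -0.129, -0.0]
force: [0.2, 0.4, -0.2]
grip_width: 0.707
finger_force: 0.0
```

Request:
drive_tool(motion=[[0.06,0,0,0,0],[0.06,0,0,-0.02,0],[0.06,0,0,-0.035,0],[0.06,0,0,-0.04,0],[0.06,0,0,-0.04,0],[0.06,0,0,-0.03,-7],[0.085,0,0,0,-7],[0.085,0,0,0,-7]])

```text
clock: 9.93
eef_pos: [0.4577, 0.0814, 0.2101]
eef_rot: [3.108, 0.455, 0.008]
force: [-0.1, -0.5, -0.1]
grip_width: 0.95
finger_force: 0.0
```

```bash
cat > b.py <<'E'
from h import *
# bottle axis from top view: cap circle top (white blob's part) and cross-check with side view by two-ray intersection of cap
def caps():
    T=cam("top");S=cam("side")
    P={"tall":(.5972,-.3343),"mid":(.4374,-.2512),"short":(.4671,-.092)}
    H={"tall":.118,"mid":.1,"short":.082}
    for n in P:
        h=H[n]
        for c,nm in((T,"T"),(S,"S")):
            m=(c["img"].min(2)>140).astype(np.uint8); k,l,st,ce=cv2.connectedComponentsWithStats(m)
            u,v=proj(c,(*P[n],.07)); i=[j for j in range(1,k) if 150<st[j,4]<1500]; i=min(i,key=lambda j:np.hypot(*(ce[j]-(u,v))))
            # body centre: model outline mean height ~ half of total visible
            if nm=="T":
                # lit silhouette: min over offsets: project body top circle and cap circle, compare centroid
                pass
            def sil(x,y):
                pts=[]
                for z,r in((0,.025),(h-.022,.025),(h-.006,.014),(h,.014)):
                    pts+= [proj(c,(x+r*np.cos(a),y+r*np.sin(a),z)) for a in np.linspace(0,6.28,24)]
                q=cv2.convexHull(np.array(pts,np.float32)); M=cv2.moments(q); return np.array(cv2.boundingRect(q.astype(np.int32)))
            print(n,nm,st[i].tolist(),ce[i].round(1),"sil at guess",sil(*P[n]).tolist())
if __name__=="__main__":
    caps()
    s=ctrl.get_state();print(s["clock"],s["eef_pos"],s["eef_rot"],s["joints"])
E
python3 b.py
```

```text
tall T [391, 207, 23, 22, 377] [402.2 217.6] sil at guess [384, 204, 33, 28]
tall S [312, 157, 17, 35, 286] [321.2 178.7] sil at guess [308, 146, 22, 45]
mid T [358, 280, 22, 23, 398] [368.5 291.1] sil at guess [352, 279, 29, 24]
mid S [351, 185, 22, 40, 669] [361.5 205.2] sil at guess [349, 184, 25, 41]
short T [285, 269, 22, 22, 379] [295.5 279.3] sil at guess [283, 267, 24, 24]
short S [315, 220, 22, 36, 631] [325.2 238.4] sil at guess [313, 219, 24, 38]
10.0333 [0.4562768  0.08107048 0.20823951] [3.10953036e+00 4.47453839e-01 1.10984580e-03] [ 0.03683857  0.2637779  -0.35867999  2.01461398  0.11902268  0.8820798
 -1.67118177]
```

Request:
drive_tool(motion=[[0.085,0,0,0,-7],[0.085,0,0,0,-7],[0.085,0,0,0,-7],[0.085,0,0,0,-7],[0.085,0,0,0,-7],[0.085,0,0,0,-7],[0.085,0,0,0,-7],[0.085,0,0,0,-7]])

```text
clock: 10.7
eef_pos: [0.4557, 0.0811, 0.2073]
eef_rot: [-2.534, -1.855, 0.002]
force: [-0.8, 0.5, -0.1]
grip_width: 0.995
finger_force: 0.0
```

Request:
drive_tool(motion=[[0.085,0,0,0,-6.5],[0.085,0,0,0,-6.5],[0.085,-0.035,0.006,0,0],[0.085,-0.04,0.006,0,0],[0.085,-0.04,0.006,0,0],[0.085,-0.04,0.006,0,0],[0.085,-0.017,0,0,0],[0.085,0,0,0,0]])

```text
clock: 11.37
eef_pos: [0.4651, -0.0975, 0.207]
eef_rot: [-2.323, -2.115, 0.004]
force: [-0.5, -0.3, 0.9]
grip_width: 0.997
finger_force: 0.0
```

```bash
cat > m.py <<'E'
from h import *
P={"tall":((402.3,217.6),.096),"mid":((368.6,291.1),.078),"short":((295.5,279.3),.06)}
def est(n): 
    T=cam("top"); return ray(T,*P[n][0],P[n][1])[:2]
def yaw():
    s=ctrl.get_state(); R=cv2.Rodrigues(np.array(s["eef_rot"]))[0]; return np.array(s["eef_pos"]),R,s
def togo(p,z):
    e,R,s=yaw(); d=R.T@(np.array([*p,z])-e); return d.round(4), np.degrees(np.arctan2(R[1,0],R[0,0])).round(2), e.round(4)
def wristbottle(name,g,h):
    # white blob in the wrist view nearest the guess; body top circle edge by min enclosing; save crop
    c=cam("wrist"); u,v=proj(c,(*g,h-.022)); save(c,name)
    m=(c["img"].min(2)>150).astype(np.uint8); k,l,st,ce=cv2.connectedComponentsWithStats(m)
    for i in range(1,k):
        if st[i,4]>400: print(st[i].tolist(),ce[i].round(1))
    print("guess px",round(u,1),round(v,1),"cap top px",np.round(proj(c,(*g,h)),1)); return c
E
python3 - <<'E'
from m import *
for n in P: print(n,est(n).round(4))
print(togo(est("short"),.04))
wristbottle("w6.png",est("short"),.082)
E
```

```text
tall [ 0.5944 -0.3276]
mid [ 0.4377 -0.2497]
short [ 0.4669 -0.0924]
(array([-0.0018,  0.0011,  0.1676]), np.float64(85.33), array([ 0.466 , -0.0906,  0.2076]))
[366, 0, 32, 129, 2066] [379.5  69.1]
[505, 0, 37, 130, 1120] [522.8  63.3]
[254, 158, 52, 59, 2331] [279.7 187.6]
[241, 285, 47, 85, 3060] [264.8 326.3]
guess px 279.0 193.5 cap top px [279.1 200.2]
```

View pics/w6.png

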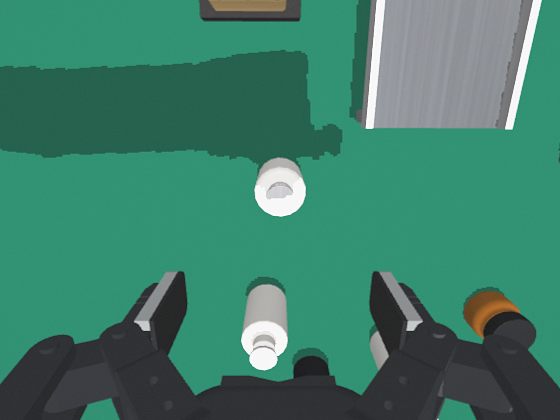

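The wrist view shows the short bottle's body centred at (280,190), between the fingers' columns, and the mid bottle behind it at (265,325). I'll descend and grip the short one.

Request:
drive_tool(motion=[[0.085,0.0005,0.001,0.03,0],[0.085,0,0,0.04,0],[0.085,0,0,0.04,0],[0.085,0,0,0.035,0],[0.085,0,0,0.02,0],[0.06,0,0,0.0025,0],[0.0,0,0,0,0],[0.0,0,0,0,0]])

```text
clock: 12.33
eef_pos: [0.4682, -0.0912, 0.0415]
eef_rot: [2.309, 2.129, 0.002]
force: [0.4, 0.4, 0.4]
grip_width: 0.599
finger_force: 0.0
```

Request:
drive_tool(motion=[[0.0,0,0,0,0],[0.0,0,0,0,0],[0.0,0,0,0,0],[0.0,0,0,-0.02,0],[0.0,0,0,-0.03,0],[0.0,0,0,-0.04,0],[0.0,0,0,-0.04,0],[0.0,0,0,0,0]])

```text
clock: 13.0
eef_pos: [0.4722, -0.0923, 0.1781]
eef_rot: [2.302, 2.121, 0.012]
force: [1.8, 0.0, -1.7]
grip_width: 0.542
finger_force: 62.3
```

```bash
cat >> m.py <<'E'
C=np.array([.6188,.097]); ps=np.radians(-4.6); EX=np.array([np.cos(ps),np.sin(ps)]); EY=np.array([-np.sin(ps),np.cos(ps)])
def slot(x,y): return C+x*EX+y*EY
E
python3 - <<'E'
from m import *
print(slot(.026,-.06),togo(slot(.026,-.06),.16)); print(ctrl.get_state()["finger_force"])
E
```

```text
[0.63990432 0.0351081 ] (array([0.1407, 0.1564, 0.02  ]), np.float64(85.3), array([ 0.4722, -0.0923,  0.1781]))
62.338982624933124
```

Request:
drive_tool(motion=[[0.0,0.012,0.013,0,0],[0.0,0.0235,0.026,0,0],[0.0,0.026,0.029,0,0],[0.0,0.026,0.029,0,0],[0.0,0.0235,0.026,0,0],[0.0,0.018,0.02,0,0],[0.0,0.0117,0.0134,0,0],[0.0,0,0,0,0]])

```text
clock: 13.67
eef_pos: [0.6372, 0.0398, 0.1715]
eef_rot: [2.306, 2.133, 0.008]
force: [-0.1, 0.6, -1.1]
grip_width: 0.542
finger_force: 62.3
```

Request:
drive_tool(motion=[[0.0,0,0,0,0],[0.0,0,0,0.02,0],[0.0,0,0,0.02,0],[0.0,0,0,0.012,0],[0.0,0,0,0.004,0],[0.0,0,0,0,0],[0.0,0,0,0,0],[0.0,0,0,0,0]])

```text
clock: 14.33
eef_pos: [0.6353, 0.0357, 0.1157]
eef_rot: [2.31, 2.128, 0.002]
force: [-0.2, 0.1, -0.7]
grip_width: 0.541
finger_force: 62.3
```

Run:
```python
from m import *
print(togo(slot(.026,-.06),.1005)); c=cam("wrist"); save(c,"w7.png")
```

```text
(array([-0.0002,  0.0046,  0.0152]), np.float64(85.3), array([0.6353, 0.0357, 0.1157]))
```

View pics/w7.png

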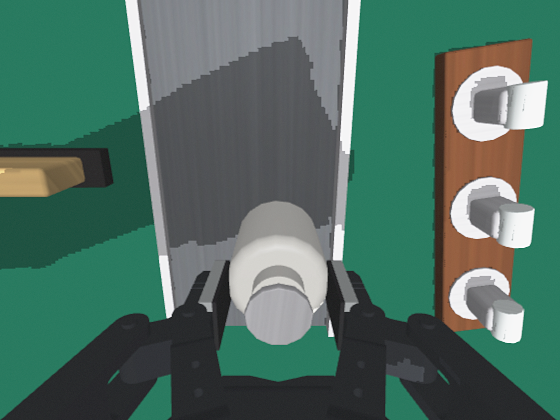

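Request:
drive_tool(motion=[[0.0,0,0.0046,0,0],[0.0,0,0,0.006,0],[0.0,0,0,0.005,0],[0.0,0,0,0.0035,0],[0.0,0,0,0,0],[0.0,0,0,0,0],[0.0,0,0,0,0],[0.0,0,0,0,0]])

```text
clock: 15.05
eef_pos: [0.6395, 0.0354, 0.1021]
eef_rot: [2.31, 2.128, 0.0]
force: [-7.2, -1.0, 18.1]
grip_width: 0.542
finger_force: 64.7
```

Run:
```python
from m import *
print(togo(slot(.026,-.06),.1005),ctrl.get_state()["force"])
```

```text
(array([-0.0003,  0.0004,  0.0016]), np.float64(85.31), array([0.6395, 0.0354, 0.1021])) [-7.21556606 -0.9910635  18.08099542]
```

Request:
drive_tool(motion=[[0.0,0,0,-0.001,0],[0.0,0,0,0,0],[0.055,0,0,0,0],[0.06,0,0,0,0],[0.07,0,0,0,0],[0.078,0,0,0,0],[0.078,0,0,0,0],[0.078,0,0,0,0]])

```text
clock: 15.72
eef_pos: [0.639, 0.0353, 0.1006]
eef_rot: [-2.31, -2.129, 0.0]
force: [-0.2, -0.5, -0.7]
grip_width: 0.915
finger_force: 0.0
```

Request:
drive_tool(motion=[[0.078,0,0,-0.015,0],[0.078,0,0,-0.03,0],[0.078,0,0,-0.035,0],[0.085,0,0,-0.03,0],[0.085,-0.03,0,0,0],[0.085,-0.04,0,0,0],[0.085,-0.04,0,0,0],[0.085,-0.03,0,0,0]])

```text
clock: 16.38
eef_pos: [0.6271, -0.1084, 0.211]
eef_rot: [2.312, 2.125, -0.002]
force: [0.6, -0.8, -0.3]
grip_width: 0.993
finger_force: 0.0
```

Run:
```python
from m import *
print(togo(est("mid"),.20)); c=cam("wrist"); T=cam("side")
cv2.imwrite("pics/w8.png",np.hstack([cv2.resize(c["img"],(400,300)),cv2.resize(T["img"][150:350,130:400],(400,300))])[:,:,::-1])
```

```text
(array([-0.1497, -0.1754,  0.0117]), np.float64(84.72), array([ 0.6262, -0.1167,  0.2105]))
```

View pics/w8.png

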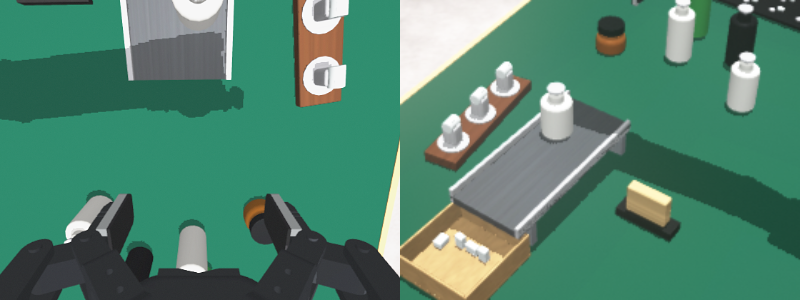

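The short bottle stands on the board next to the rear lip, and the scraper stands upright. That was my tenth picture, so from here I measure with numbers only. Next is the mid bottle.

Request:
drive_tool(motion=[[0.085,-0.012,-0.014,0,0],[0.085,-0.0235,-0.0275,0,-0.2],[0.085,-0.0245,-0.029,0,-0.2],[0.085,-0.0245,-0.029,0,0],[0.085,-0.0245,-0.029,0,0],[0.085,-0.0225,-0.026,0,0],[0.085,-0.0182,-0.021,0,0],[0.085,0,0,0,0]])

```text
clock: 17.2
eef_pos: [0.4365, -0.2431, 0.2105]
eef_rot: [-2.308, -2.13, 0.006]
force: [-0.4, -0.1, 0.2]
grip_width: 0.998
finger_force: 0.0
```

```bash
cat >> m.py <<'E'
def whites(c,lo=150,amin=150,amax=9000):
    m=(c["img"].min(2)>lo).astype(np.uint8); k,l,st,ce=cv2.connectedComponentsWithStats(m)
    return [(st[i].tolist(),ce[i].round(1).tolist()) for i in range(1,k) if amin<st[i,4]<amax]
def under(h):
    # bottle under the gripper: body-top circle from blob box
    c=cam("wrist"); u,v=c["cx"],200
    b=[w for w in whites(c,150,600) if 150<w[1][0]<400 and 120<w[1][1]<270]
    for s,ce in b: 
        p=ray(c,s[0]+s[2]/2,s[1]+s[3]-.97*s[2]/2,h-.022)[:2]; print(s,ce,"centre",p.round(4), "width",np.linalg.norm(ray(c,s[0],ce[1],h-.022)-ray(c,s[0]+s[2],ce[1],h-.022)).round(4))
        print(togo(p,h-.043))
E
python3 - <<'E'
from m import *
under(.100); print("top est",togo(est("mid"),.057))
for w in whites(cam("top"),150,100,700): print(w)
E
```

```text
[255, 162, 54, 64, 2693] [281.1, 194.5] centre [ 0.4394 -0.2472] width 0.0491
(array([-0.006 ,  0.0008,  0.1539]), np.float64(85.53), array([ 0.4393, -0.2411,  0.2108]))
top est (array([-0.0104, -0.0027,  0.1541]), np.float64(85.69), array([ 0.4412, -0.2396,  0.2111]))
([266, 127, 21, 21, 298], [276.3, 136.5])
([232, 130, 22, 21, 292], [242.9, 139.6])
([199, 133, 21, 21, 296], [209.3, 142.7])
([392, 207, 22, 22, 359], [402.3, 217.6])
([443, 206, 13, 13, 125], [448.9, 211.9])
([145, 234, 125, 10, 392], [208.1, 238.6])
([360, 280, 15, 23, 215], [366.7, 290.4])
```

Request:
drive_tool(motion=[[0.085,-0.008,-0.001,0.02,0],[0.085,0,0,0.04,0],[0.085,0,0,0.04,0],[0.085,0,0,0.035,0],[0.085,0,0,0.019,0],[0.07,0,0,0,0],[0.0,0,0,0,0],[0.0,0,0,0,0]])

```text
clock: 18.02
eef_pos: [0.4414, -0.2472, 0.0581]
eef_rot: [2.3, 2.138, 0.002]
force: [-1.3, -0.0, 0.6]
grip_width: 0.601
finger_force: 0.7
```

Request:
drive_tool(motion=[[0.0,0,0,0,0],[0.0,0,0,0,0],[0.0,0,0,0,0],[0.0,0,0,-0.02,0],[0.0,0,0,-0.03,0],[0.0,0,0,-0.04,0],[0.0,0,0,-0.04,0],[0.0,0,0,0,0]])

```text
clock: 18.68
eef_pos: [0.4443, -0.2498, 0.1948]
eef_rot: [2.293, 2.128, 0.007]
force: [1.3, -1.5, -2.4]
grip_width: 0.546
finger_force: 63.0
```

Run:
```python
from m import *
T=cam("top"); S=cam("side"); print(togo(slot(.026,-.002),.19))
print("mid slot via cam:")
for c,r in((T,(200,300,175,240)),(S,(200,300,190,290))):
    print([w for w in whites(c,120,40,900) if r[0]<w[1][0]<r[1] and r[2]<w[1][1]<r[3]], [np.round(proj(c,(*slot(.026,-.06),z)),1).tolist() for z in (.06,.12,.142)])
```

```text
(array([ 0.3559,  0.1776, -0.0012]), np.float64(85.69), array([ 0.4407, -0.2487,  0.189 ]))
mid slot via cam:
[([145, 233, 126, 12, 530], [207.4, 238.4])] [[236.8, 203.5], [234.5, 199.5], [233.6, 198.0]]
[([191, 191, 20, 24, 320], [200.4, 204.2]), ([284, 270, 30, 17, 208], [298.1, 278.0])] [[234.6, 236.3], [234.1, 215.8], [233.9, 207.9]]
```

Request:
drive_tool(motion=[[0.0,0.012,0.006,-0.012,0],[0.0,0.028,0.014,-0.012,0],[0.0,0.034,0.017,-0.012,0],[0.0,0.034,0.017,0,0],[0.0,0.034,0.017,0,0],[0.0,0.034,0.017,0,0],[0.0,0.034,0.017,0,0],[0.0,0.034,0.017,0,0]])

```text
clock: 19.45
eef_pos: [0.5789, -0.0122, 0.2209]
eef_rot: [-2.302, -2.135, 0.004]
force: [0.5, 0.1, -1.3]
grip_width: 0.546
finger_force: 62.9
```

Request:
drive_tool(motion=[[0.0,0.034,0.017,0,0],[0.0,0.034,0.017,0,0],[0.0,0.026,0.013,0,0],[0.0,0.018,0.0086,0,0],[0.0,0,0,0,0],[0.0,0,0,0,0],[0.0,0,0,0,0],[0.0,0,0,0,0]])

```text
clock: 20.12
eef_pos: [0.6425, 0.0919, 0.2218]
eef_rot: [-2.305, -2.135, 0.004]
force: [-0.5, -0.6, -1.7]
grip_width: 0.545
finger_force: 62.9
```

Run:
```python
from m import *
S=cam("side")
print(togo(slot(.026,-.002),.117))
g=S["img"]; hs=cv2.cvtColor(g,cv2.COLOR_RGB2HSV)
# short bottle silhouette in side view: rows ~216-237 around col 234
for r in (206,210,216,222,228,232,236,240):
    row=g[r].min(1); print(r,[int(x) for x in row[212:258:2]])
```

```text
(array([0.0013, 0.0019, 0.1052]), np.float64(85.6), array([0.6427, 0.0919, 0.2222]))
206 [193, 199, 200, 200, 199, 195, 191, 184, 174, 162, 208, 251, 250, 250, 212, 65, 64, 64, 64, 63, 64, 63, 62]
210 [193, 197, 201, 200, 198, 195, 191, 185, 176, 166, 183, 251, 251, 252, 228, 224, 208, 65, 65, 63, 63, 63, 62]
216 [191, 197, 200, 200, 199, 195, 192, 186, 178, 168, 195, 201, 198, 183, 198, 255, 255, 157, 99, 64, 64, 63, 63]
222 [72, 73, 72, 72, 71, 70, 94, 193, 247, 254, 255, 255, 255, 254, 254, 244, 176, 146, 123, 125, 127, 126, 126]
228 [71, 71, 71, 70, 187, 250, 156, 181, 191, 195, 198, 198, 196, 193, 187, 178, 167, 150, 126, 122, 124, 124, 126]
232 [71, 87, 249, 223, 137, 137, 135, 180, 191, 195, 198, 198, 196, 191, 187, 176, 166, 151, 125, 127, 127, 128, 127]
236 [250, 170, 137, 128, 130, 131, 130, 178, 190, 194, 197, 197, 195, 191, 185, 176, 166, 151, 126, 128, 127, 124, 126]
240 [135, 106, 132, 132, 131, 129, 83, 94, 197, 195, 197, 196, 195, 189, 185, 175, 144, 129, 127, 125, 127, 125, 122]
```

Request:
drive_tool(motion=[[0.0,0,0.0019,0.02,0],[0.0,0,0,0.03,0],[0.0,0,0,0.025,0],[0.0,0,0,0.015,0],[0.0,0,0,0.008,0],[0.0,0,0,0.004,0],[0.0,0,0,0,0],[0.0,0,0,0,0]])

```text
clock: 20.83
eef_pos: [0.6459, 0.0936, 0.122]
eef_rot: [2.303, 2.136, 0.002]
force: [-0.5, 0.6, -1.3]
grip_width: 0.547
finger_force: 62.9
```

Run:
```python
from m import *
print(togo(slot(.026,-.004),.117),ctrl.get_state()["force"])
```

```text
(array([-0.0028, -0.0013,  0.005 ]), np.float64(85.69), array([0.6459, 0.0936, 0.122 ])) [-0.48811973  0.58580066 -1.33041346]
```

Request:
drive_tool(motion=[[0.0,-0.0015,-0.0013,0.001,0],[0.0,0,0,0.001,0],[0.0,0,0,0.001,0],[0.0,0,0,0,0],[0.0,0,0,0,0],[0.0,0,0,0,0],[0.0,0,0,0,0],[0.0,0,0,0,0]])

```text
clock: 21.5
eef_pos: [0.6443, 0.0926, 0.119]
eef_rot: [2.302, 2.136, 0.002]
force: [-2.7, -0.2, 6.0]
grip_width: 0.545
finger_force: 63.9
```

Contact at 6 N. I'll release and rise.

Request:
drive_tool(motion=[[0.0,0,0,0,0],[0.055,0,0,0,0],[0.06,0,0,0,0],[0.07,0,0,0,0],[0.078,0,0,0,0],[0.078,0,0,0,0],[0.078,0,0,0,0],[0.078,0,0,0,0]])

```text
clock: 22.17
eef_pos: [0.6437, 0.0923, 0.1178]
eef_rot: [-2.303, -2.137, 0.0]
force: [-0.7, -0.4, -0.6]
grip_width: 0.915
finger_force: 0.0
```

Request:
drive_tool(motion=[[0.078,0,0,-0.015,0],[0.078,0,0,-0.03,0],[0.078,0,0,-0.035,0],[0.085,0,0,-0.035,0],[0.085,0,0,-0.01,0],[0.085,-0.03,0,0,0],[0.085,-0.04,-0.005,0,0],[0.085,-0.04,-0.005,0,0]])

```text
clock: 22.83
eef_pos: [0.6254, -0.0166, 0.2431]
eef_rot: [2.3, 2.14, 0.001]
force: [0.2, -0.2, 0.6]
grip_width: 0.992
finger_force: 0.0
```

Run:
```python
from m import *
print(togo(est("tall"),.235)); c=cam("wrist")
print(whites(c,140,300)); print([np.round(proj(c,(*slot(.026,y),z)),1).tolist() for y,z in ((-.004,.138),(-.004,.16),(-.06,.12),(-.06,.142))])
```

```text
(array([-0.299 , -0.0042,  0.0097]), np.float64(85.14), array([ 0.624 , -0.0299,  0.2422]))
[([191, 0, 22, 197, 1305], [201.3, 92.6]), ([319, 0, 16, 198, 1414], [326.7, 93.8]), ([253, 2, 70, 76, 4106], [288.1, 39.9]), ([407, 4, 57, 58, 2151], [435.7, 31.1]), ([58, 73, 68, 20, 1252], [91.7, 82.9]), ([409, 89, 52, 49, 1712], [435.5, 113.4]), ([261, 90, 59, 61, 2815], [289.7, 119.8]), ([513, 91, 47, 297, 6878], [544.1, 270.1]), ([411, 162, 48, 45, 1374], [435.7, 185.2])]
[[292.5, 39.6], [294.0, 33.7], [290.9, 120.3], [292.0, 122.2]]
```

Both placed bottles match their predicted positions: mid (288,40) against (292,40), short (290,120) against (291,120). Now the tall bottle.

Request:
drive_tool(motion=[[0.085,-0.034,-0.0006,0,0],[0.085,-0.04,-0.0006,0,0],[0.085,-0.04,-0.0006,0,0],[0.085,-0.04,-0.0006,0,0],[0.085,-0.04,-0.0006,0,0],[0.085,-0.04,-0.0006,0,0],[0.085,-0.04,0,0,0],[0.085,-0.018,0,0,0]])

```text
clock: 23.6
eef_pos: [0.5979, -0.3151, 0.2423]
eef_rot: [2.309, 2.128, -0.006]
force: [-0.2, -0.6, 0.0]
grip_width: 0.991
finger_force: 0.0
```

Request:
drive_tool(motion=[[0.085,0,0,0,0],[0.085,0,0,0,0],[0.085,0,0,0,0],[0.085,0,0,0,0],[0.085,0,0,0,0],[0.085,0,0,0,0],[0.085,0,0,0,0],[0.085,0,0,0,0]])

```text
clock: 24.27
eef_pos: [0.6002, -0.3072, 0.2429]
eef_rot: [2.302, 2.138, -0.0]
force: [-0.7, -0.1, 0.6]
grip_width: 0.996
finger_force: 0.0
```

Run:
```python
from m import *
under(.118); print("top est",togo(est("tall"),.075)); print(ctrl.get_state()["joints"])
```

```text
[250, 169, 50, 66, 2577] [274.7, 202.6] centre [ 0.596 -0.326] width 0.0482
(array([-0.0189, -0.0028,  0.168 ]), np.float64(85.74), array([ 0.6002, -0.3073,  0.243 ]))
top est (array([-0.0205, -0.0043,  0.1679]), np.float64(85.73), array([ 0.6002, -0.3074,  0.2429]))
[ 0.69163571  0.60360553 -0.44243179  1.42710259  0.26713344  1.1704112
  0.13892635]
```

Request:
drive_tool(motion=[[0.085,-0.0195,-0.0035,0,0],[0.085,0,0,0.03,0],[0.085,0,0,0.04,0],[0.085,0,0,0.04,0],[0.085,0,0,0.035,0],[0.085,0,0,0.023,0],[0.06,0,0,0,0],[0.0,0,0,0,0]])

```text
clock: 25.03
eef_pos: [0.5946, -0.3264, 0.0742]
eef_rot: [-2.301, -2.136, 0.001]
force: [1.4, -0.1, -0.0]
grip_width: 0.746
finger_force: 0.0
```

Request:
drive_tool(motion=[[0.0,0,0,0,0],[0.0,0,0,0,0],[0.0,0,0,0,0],[0.0,0,0,0,0],[0.0,0,0,-0.02,0],[0.0,0,0,-0.04,0],[0.0,0,0,-0.04,0],[0.0,0,0,-0.04,0]])

```text
clock: 25.7
eef_pos: [0.5948, -0.3265, 0.2169]
eef_rot: [-2.303, -2.137, 0.0]
force: [1.7, -1.1, -2.0]
grip_width: 0.543
finger_force: 62.7
```

Request:
drive_tool(motion=[[0.0,0,0,-0.03,0],[0.0,0,0,-0.02,0],[0.0,0,0,0,0],[0.0,0,0,0,0],[0.0,0,0,0,0],[0.0,0,0,0,0],[0.0,0,0,0,0],[0.0,0,0,0,0]])

```text
clock: 26.37
eef_pos: [0.5946, -0.3265, 0.2634]
eef_rot: [-2.301, -2.135, 0.001]
force: [-0.4, -0.3, -2.8]
grip_width: 0.544
finger_force: 62.7
```

Run:
```python
from m import *
print(togo(slot(.026,.054),.26),ctrl.get_state()["finger_force"])
```

```text
(array([0.478 , 0.0188, 0.0038]), np.float64(85.72), array([ 0.5946, -0.3265,  0.2634])) 62.7358484454453
```

Request:
drive_tool(motion=[[0.0,0.02,0.0016,0,0],[0.0,0.035,0.0016,0,0],[0.0,0.038,0.0016,0,0],[0.0,0.038,0.0016,0,0],[0.0,0.038,0.0016,0,0],[0.0,0.038,0.0016,0,0],[0.0,0.038,0.0016,0,0],[0.0,0.038,0.0016,0,0]])

```text
clock: 27.03
eef_pos: [0.6289, -0.0437, 0.2645]
eef_rot: [-2.303, -2.136, 0.001]
force: [0.9, -0.1, -2.3]
grip_width: 0.544
finger_force: 62.7
```

Request:
drive_tool(motion=[[0.0,0.038,0.0016,0,0],[0.0,0.038,0.0016,0,0],[0.0,0.038,0.0016,0,0],[0.0,0.038,0.0012,0,0],[0.0,0.028,0,0,0],[0.0,0.015,0,0,0],[0.0,0,0,0,0],[0.0,0,0,0,0]])

```text
clock: 27.7
eef_pos: [0.6494, 0.1487, 0.2643]
eef_rot: [-2.301, -2.138, 0.002]
force: [-0.6, -1.1, -2.3]
grip_width: 0.542
finger_force: 62.7
```

Request:
drive_tool(motion=[[0.0,0,0,0,0],[0.0,0,0,0,0],[0.0,0,0,0,0],[0.0,0,0,0,0],[0.0,0,0,0,0],[0.0,0,0,0,0],[0.0,0,0,0,0],[0.0,0,0,0,0]])

```text
clock: 28.37
eef_pos: [0.6496, 0.1485, 0.2649]
eef_rot: [-2.303, -2.137, 0.0]
force: [0.3, -0.4, -1.9]
grip_width: 0.546
finger_force: 62.7
```

Run:
```python
from m import *
print(togo(slot(.026,.054),.135),ctrl.get_state()["force"])
T=cam("top"); print([w for w in whites(T,150,100,900)])
print([np.round(proj(T,(*slot(.026,y),z)),1).tolist() for y,z in ((-.004,.138),(-.06,.12))])
```

```text
(array([ 0.0002, -0.0006,  0.1299]), np.float64(85.72), array([0.6496, 0.1485, 0.2649])) [ 0.31892597 -0.35446395 -1.88763203]
[([54, 0, 27, 26, 276], [68.5, 8.6]), ([393, 0, 50, 52, 872], [421.2, 24.3]), ([487, 0, 28, 14, 194], [500.6, 4.3]), ([59, 21, 19, 26, 143], [66.6, 31.3]), ([444, 47, 29, 25, 353], [457.0, 60.9]), ([0, 56, 23, 28, 355], [7.7, 72.2]), ([24, 65, 24, 17, 191], [35.8, 73.4]), ([266, 127, 21, 21, 273], [276.4, 136.5]), ([233, 130, 21, 21, 271], [243.0, 139.6]), ([199, 133, 21, 21, 280], [209.4, 142.6]), ([443, 206, 13, 13, 122], [449.0, 212.0]), ([199, 237, 71, 7, 212], [234.4, 240.1]), ([421, 260, 12, 13, 127], [426.5, 265.9])]
[[207.2, 196.8], [234.5, 199.5]]
```

Request:
drive_tool(motion=[[0.0,0,0,0.02,0],[0.0,0,0,0.035,0],[0.0,0,0,0.03,0],[0.0,0,0,0.02,0],[0.0,0,0,0.012,0],[0.0,0,0,0.006,0],[0.0,0,0,0.002,0],[0.0,0,0,0,0]])

```text
clock: 29.08
eef_pos: [0.6503, 0.1489, 0.1407]
eef_rot: [2.303, 2.137, 0.002]
force: [0.5, 0.5, -1.6]
grip_width: 0.542
finger_force: 62.7
```

Request:
drive_tool(motion=[[0.0,0,0,0.001,0],[0.0,0,0,0.001,0],[0.0,0,0,0.0005,0],[0.0,0,0,0,0],[0.0,0,0,0,0],[0.0,0,0,0,0],[0.0,0,0,0,0],[0.0,0,0,0,0]])

```text
clock: 29.75
eef_pos: [0.6499, 0.1487, 0.1378]
eef_rot: [2.303, 2.137, 0.001]
force: [-0.5, 0.1, -0.0]
grip_width: 0.543
finger_force: 63.1
```

Request:
drive_tool(motion=[[0.0,0,0,0.0008,0],[0.0,0,0,0,0],[0.0,0,0,0,0],[0.055,0,0,0,0],[0.06,0,0,0,0],[0.07,0,0,0,0],[0.078,0,0,0,0],[0.078,0,0,0,0]])

```text
clock: 30.42
eef_pos: [0.6496, 0.1485, 0.1364]
eef_rot: [-2.303, -2.137, 0.0]
force: [0.1, 0.4, 0.7]
grip_width: 0.912
finger_force: 0.0
```

Request:
drive_tool(motion=[[0.078,0,0,0,0],[0.078,0,0,-0.015,0],[0.078,0,0,-0.03,0],[0.078,0,0,-0.035,0],[0.085,0,0,-0.035,0],[0.085,-0.03,-0.01,0,0],[0.085,-0.04,-0.01,0,0],[0.085,-0.04,-0.01,0,0]])

```text
clock: 31.08
eef_pos: [0.6112, 0.0412, 0.2523]
eef_rot: [2.299, 2.14, 0.002]
force: [0.8, -1.7, 0.1]
grip_width: 0.992
finger_force: 0.0
```

Request:
drive_tool(motion=[[0.085,-0.04,0,0,0],[0.085,-0.02,0,0,0],[0.085,0,0,0,0],[0.085,0,0,0,0],[0.085,0,0,0,0],[0.085,0,0,0,0],[0.085,0,0,0,0],[0.085,0,0,0,0]])

```text
clock: 31.75
eef_pos: [0.6071, -0.0173, 0.2516]
eef_rot: [-2.3, -2.139, -0.0]
force: [0.6, 0.6, 0.0]
grip_width: 0.997
finger_force: 0.0
```

Run:
```python
from m import *
c=cam("wrist"); s=ctrl.get_state(); print(s["clock"],s["eef_pos"],s["force"])
print([w for w in whites(c,140,500) if 220<w[1][0]<360]); print([np.round(proj(c,(*slot(.026,y),z)),1).tolist() for y,z in ((.054,.156),(.054,.178),(-.004,.138),(-.004,.16),(-.06,.12),(-.06,.142))])
# body widths/centres in the top and side views per bottle column
S=cam("side")
for y,h in((.054,.118),(-.004,.1),(-.06,.082)):
    for z in (.075,.06+h-.03,.06+h-.004):
        u,v=proj(S,(*slot(.026,y),z)); r=S["img"][int(v)].min(1).astype(int); q=[i for i in range(int(u)-20,int(u)+21) if r[i]>150]
        print(y,z,round(u,1),round(v,1),q[0] if q else None,q[-1] if q else None,len(q))
# chips in bin: side view
m=[w for w in whites(S,150,20,400) if 130<w[1][0]<220 and 280<w[1][1]<350]; print(m,np.round(proj(S,(*slot(0,.185),.004)),1))
```

```text
31.8 [ 0.60710661 -0.01762437  0.25155274] [ 0.36062539 -0.20379875 -0.34170888]
[([216, 0, 15, 205, 1355], [223.0, 97.4]), ([280, 0, 76, 208, 7647], [317.8, 92.7])]
[[324.8, -42.5], [330.1, -58.8], [317.3, 60.6], [321.0, 56.8], [311.8, 134.9], [314.6, 137.6]]
0.054 0.075 202.7 258.8 184 214 27
0.054 0.148 200.7 232.6 190 220 31
0.054 0.174 200.0 222.8 179 219 35
-0.004 0.075 219.4 244.3 199 231 33
-0.004 0.13 218.4 225.0 198 238 41
-0.004 0.156 218.0 215.5 214 237 24
-0.06 0.075 234.5 231.3 214 245 32
-0.06 0.11200000000000002 234.2 218.6 214 246 33
-0.06 0.138 233.9 209.4 230 240 11
[] [173.5 324.8]
```

Request:
drive_tool(motion=[[0.085,-0.03,-0.01,-0.01,0],[0.085,-0.035,-0.01,-0.01,0],[0.085,-0.035,-0.01,-0.01,0],[0.085,-0.035,-0.01,0,0],[0.085,-0.035,0,0,0],[0.085,0,0,0,0],[0.085,0,0,0,0],[0.085,0,0,0,0]])

```text
clock: 32.52
eef_pos: [0.5547, -0.1844, 0.2816]
eef_rot: [-2.302, -2.137, -0.001]
force: [0.9, 1.4, -0.5]
grip_width: 0.998
finger_force: 0.0
```

Run:
```python
from m import *
T=cam("top")
m=(T["img"].min(2)>150); 
for y,h in((.054,.118),(-.004,.1),(-.06,.082)):
    u,v=proj(T,(*slot(.026,y),.06+h-.022)); 
    print(y,"pred",round(u,1),round(v,1))
# rows below the lip: extents by column sums
sub=m[192:212,140:280]; k,l,st,ce=cv2.connectedComponentsWithStats(sub.astype(np.uint8)); print([(st[i]+[140,192,0,0,0]).tolist() for i in range(1,k) if st[i,4]>30])
g=cv2.cvtColor(T["img"],cv2.COLOR_RGB2GRAY)[170:240,140:280]; c=cv2.HoughCircles(cv2.resize(g,None,fx=3,fy=3,interpolation=cv2.INTER_CUBIC),cv2.HOUGH_GRADIENT,1,60,param1=100,param2=15,minRadius=27,maxRadius=42)
if c is not None: print([(round(140+a/3,1),round(170+b/3,1),round(r/3,1)) for a,b,r in c[0]])
S=cam("side"); hs=cv2.cvtColor(S["img"],cv2.COLOR_RGB2HSV)
q=((hs[...,1]<50)&(hs[...,2]>130)).astype(np.uint8)[290:345,130:215]; k,l,st,ce=cv2.connectedComponentsWithStats(q); print("bin",[(st[i].tolist(),(ce[i]+[130,290]).round(1).tolist()) for i in range(1,k) if st[i,4]>10])
# scraper grip in top
hsv=cv2.cvtColor(T["img"],cv2.COLOR_RGB2HSV); w=((hsv[...,0]>10)&(hsv[...,0]<28)&(hsv[...,1]>70)&(hsv[...,2]>120))[250:330,190:260]; 
ys,xs=np.nonzero(w); print("scr",xs.min()+190,xs.max()+190,ys.min()+250,ys.max()+250,ray(T,xs.mean()+190,ys.mean()+250,.06)) if len(xs) else 0
```

```text
0.054 pred 178.0 194.0
-0.004 pred 207.2 196.8
-0.06 pred 234.5 199.5
[[168, 192, 23, 15, 277], [197, 192, 23, 19, 354], [225, 192, 22, 20, 372]]
[(np.float32(235.2), np.float32(201.2), np.float32(11.0)), (np.float32(208.5), np.float32(199.5), np.float32(11.5)), (np.float32(178.8), np.float32(194.8), np.float32(11.9))]
bin [([53, 0, 32, 19, 286], [203.2, 295.3]), ([22, 15, 11, 11, 79], [157.2, 309.8]), ([37, 14, 24, 21, 212], [178.3, 314.4])]
scr 212 223 273 302 [0.45327454 0.08063844 0.06      ]
```

The measurements agree. The bottles are about 56 and 58 mm apart at shelf x ≈ 0.021–0.025 m, all the chips are in the bin, and the scraper is standing. I'll hand in.

```bash
python3 -c "
from plant import ctrl
print(ctrl.hand_in())"
```

```text
the job is handed in; nothing more can be done
None
```

I handed the job in at about 33 s of the 72 s allowed; no verdict came back, but my last measurements showed all four chips in the bin, the scraper back on the bench, and the three bottles in height order along the rear lip, with the tape roll, flux jar and stamp rack not handled.

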